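Fit a bayonet filter cartridge into the counter-top water filter

TASK

Fit the new filter cartridge, the larger one with two lugs at its foot, into the white water filter on the worktop: slide the catch fully back, slide the shutter it was holding fully open, push the cartridge down into the socket with its lugs in the two slots, and turn it clockwise (seen from above) a quarter turn to its stop, so that it is locked in when you let go. Do not shift or knock over the short old cartridge, the can, the spice jar, the coffee jar or the mug.

Things in the scene. Friction and masses are not known exactly. Their poses are not given: they have to be found in the camera images.
- filter_unit: White water filter, fixed, deck 75 mm high. Origin: at worktop height on the upright axis of the socket; z up. In its frame the deck spans x -44..124, y -44..44 mm; a ledge for the catch x 28..98, y 44..86, also 75 mm high; guide strips 4 mm high at y -42, y 42, x 122; low outlet at the +x end. Wall cabinets hang 0.5 m up behind and to the left: bring the arm in from the robot's side.
- socket_mouth (a point): Centre of the socket's mouth at deck height, z 75 mm; hidden by the shutter at first. Axes as the filter's. Bore radius 25 mm, with two entry slots 21 mm wide running out to radius 33.5 mm along the filter's +y and -y. This slotted ring is 10 mm thick; below it the lugs turn in a chamber of radius 33.5 mm, only clockwise from above, to a stop after about 90 degrees, lugs then along the filter's x.
- chamber_floor (a point): Centre of the chamber's floor, z 53 mm; axes as the filter's. A sprung rubber plunger pushes the cartridge up: free, its top is at z 63 mm (4 N); it ends at z 53 mm (8 N). The cartridge can turn only with its foot pressed below z 57 mm. Let go when turned, it stays locked with its foot at about z 57 mm; let go unturned, it rises to 63 mm.
- catch (a joint): Slide of the catch that blocks the shutter, m: 0 locked, grows as the catch moves along the filter unit's +y (away from the shutter), 0.020 fully back. The shutter is free from about 0.009. It stays where it is left; about 2 N to move.
- catch_grip (a point): Point 14 mm above the deck in the catch's black thumb block, which is 14 mm (filter x) by 18 mm (filter y) and rises 25 mm above the deck. At catch = 0 it is at x 57, y 54 mm in the filter's frame. Axes parallel to the filter's.
- shutter (a joint): Slide of the shutter, m: 0 closed over the socket, grows along the filter unit's +x, 0.080 fully open. While the catch is locked it can move only 3 mm. It stays where it is left; about 2 N to move.
- shutter_grip (a point): Point in the black rib across the shutter, 17 mm above the deck. The shutter is a 76 mm square steel plate, 5 mm thick, its top 6 mm above the deck; the rib at its centre is 12 mm thick (filter x), 44 mm long (filter y), and rises from 6 to 28 mm above the deck. At shutter = 0 the point is at x 0, y 0 in the filter's frame. Axes parallel to the filter's.
- cartridge: The new cartridge, upright: white, 126 mm high, 0.2 to 0.33 kg; origin at the centre of its foot, z up. Body of radius 30 mm from z 26 to 98 mm, two grey bands; neck of radius 22 mm below; at the very foot two lugs, 15 mm wide, 8 mm high, out to radius 31 mm along its +x and -x. A half turn leaves it the same.
- wing (a point): Middle of the grey wing grip on top of the new cartridge, 112 mm above its foot; axes as the cartridge's. The wing is 50 mm long (along x, the line of the lugs), 16 mm thick (y) and spans 98 to 126 mm above the foot: pinch it across its thickness.
- short_cartridge: The old cartridge, standing upright: white, 99 mm high, radius 26 mm, no neck and no lugs, one grey band, a smaller grey wing grip (40 by 14 mm) on top. Not to be used. Origin at the centre of its foot.
- can: Drinks can, 53 mm across, 134 mm high, standing; origin at the centre of its foot. Bystander.
- spice_jar: Spice jar with a pale cap, 44 mm across, 109 mm high, standing; origin at the centre of its foot. Bystander.
- coffee_jar: Jar with a broad lid, 68 mm across, 125 mm high, standing; origin at the centre of its foot. Bystander.
- mug: White mug with dots, 78 mm by 114 mm over its handle, 93 mm high, standing; origin at its foot. Bystander.
Not all that is in view belongs to the job. What is shaped like the cartridge but orange is not meant.

How it is judged:
By the outcome, as a careful person would: the job done as asked, in the order asked, and still so for the second after the job is handed in, with the robot touching nothing.
It also fails if it takes over 58 s, if anything falls off the work surface, if the arm or the gripper's body presses on something with over 40 N, if the wrist force passes 120 N, or if a joint passes its speed limit or range.

ROBOT

A 7-joint arm with a two-finger parallel gripper is mounted at the origin on a cart in front of the work surface, level with it; the furniture and walls round the work are solid. World frame = base frame: x ahead of the robot, y to its left, z up, the work surface at z = 0. Lengths are in m, angles in rad, forces in N, time in s.
With the tool pointing down it reaches from about 0.425 to 0.875 m from the base axis. Payload 4.7 kg.
Tool frame: the origin (TCP) lies midway between the tips of the shut fingers; the grasp point (between the pads) lies 19 mm behind it; z points along the fingers, y is the line along which they close (so a half turn about z gives the same grasp; the last joint's range is limited). The gripper opens to 85 mm and grips with 20 to 120 N. Pads are 22 mm wide; open, the fingers measure 114 mm over their backs; the gripper's body (76 mm by 85 mm) begins 54 mm behind the grasp point. The pads swing forward as they close: fully open they stand 13 mm farther back than shut.
Start: joints at [-1.276, 0.321, -0.07, 1.45, 0.023, 1.371, -0.057], TCP at [0.18, 0.625, 0.231] pointing down, gripper open.
Joint ranges: [-2.86, 2.86], [-0.3, 2.09], [-1.38, 1.24], [0.06, 2.45], [-1.56, 4.7], [0.09, 2.05], [-2.69, 2.69]. Speed limits (rad/s): [2.57, 2.57, 3.14, 3.14, 3.14, 3.14, 3.14].

INTERFACE

Orientations are given as a unit quaternion [w, x, y, z].
In Python, from bench import env gives the robot as it stands.
- The arm moves only by the tool play_rows, never from a script. Its argument "steps" is text: rows parted by semicolons, each of 7 numbers parted by spaces: the closure in counts, from 0 (fully open) to 255 (shut), then the shift along the tool's x, y, z in m, then the turn, a rotation vector about the tool's x, y, z in rad. A call has exactly 10 rows; each row shifts and turns the commanded pose from where the row before left it, along the tool's axes as they then stand; what a row does not reach is not made up. A row lasts 1/8 s, in which the tool goes at most 62.5 mm and 10.7 degrees, less where a joint would pass 70% of its speed; a pose out of reach is approached as far as the arm can. A call with a gripper value outside its range is refused whole. The fingers move at their own pace and stop on an object; "newtons" is the grip in N (left out, the last holds). Time passes only in rows, so rows that do not move let the fingers close, or fill a call up. It gives the time, the measured TCP pose, the force, the opening and the grip force at its end, in the units of the state.
- env.sense(): the state, without advancing time (a new reading comes with each control period).
- env.snapshot(name): name is "scene" or "top" or "wrist"; returns the picture (400x640x3 uint8, red, green, blue); there is no depth.
- env.get_calibration(name): a dict with "mtx" (3x3 intrinsics, pixels), "R" (3x3) and "t" (3): a world point X has camera coordinates R X + t; the wrist camera has in their place "tool_from_camera" (4x4, takes a point from camera to tool coordinates, whose origin is the TCP and whose axes are the flange's). Camera axes: x right, y down, z forward; pixel columns grow to the right and rows downward; lengths in m; the calibration is good to about 2 mm. A picture is of the moment at which its call begins: read the wrist's pose just before it. get_calibration takes no time and is no camera call.
- env.job_done(): hands the job in; it is judged then, once.
Trained networks look in the newest picture that a camera, given by its name, has taken for a name from the list of things; names that differ only in an ending like _2 or _b are one class to them, and where a whole thing is asked for, a point or a joint stands for the part that bears it (a point fixed in the world has none). Each returns a list of dicts, best first, with "score" (0 to 1); they miss things now and then, are a little off and sometimes report something else, mostly with a low value. They report only what shows in the picture. A call takes as long as a camera call. They do not tell look-alikes from the thing itself.
- env.look_for(camera, label): "xy" ([column, row] in pixels, amid what is visible of it).
- env.pinpoint(camera, label): "xy" ([column, row] in pixels: a listed point, or the origin of a listed thing).
The state is a dict: "time": time; "q": joint angles; "joint_vel": joint speeds; "joint_torque": joint torques, N m; "ee_pos": TCP position; "ee_rot": TCP orientation; "force": force on the tool from outside, world axes, zero at the start; "wrist_torque": the same for the moment, N m; "width": finger opening in m; "gripper_force": force on a finger pad.
Only numpy, scipy, OpenCV 4.12 (cv2) and the standard library are available. Lean on these libraries where they do the work, as an engineer would, in place of code of your own. Each camera call takes 0.05 s, during which the arm holds its last target. There are 200 camera calls.

## Working session

There is one attempt and no reset: what is moved stays moved. The work goes in short steps, Python scripts to look and compute and a tool call to move; the robot and the scene stay as the last step left them, time stands still between calls to the robot, and variables do not carry over. Pictures are saved under pics/ and viewed, at most 10 in all, crops included, and the job is handed in when it is done.

Besides the shell and the picture viewer there is one more tool, called after "Call:" in YAML: its name, and indented under it one key for each argument. play_rows: Moves the arm, as the interface text tells. Its arguments: {"type":"object","properties":{"steps":{"type":"string"},"newtons":{"type":"number"}},"required":["steps"]}

```bash
mkdir -p pics; ls; python3 - <<'E'
from bench import env
import cv2,numpy as np
s=env.sense();print(s['time'],s['ee_pos'],s['ee_rot'],s['width'])
for c in ("scene","top"):
    im=env.snapshot(c);cv2.imwrite(f"pics/{c}0.png",im[:,:,::-1])
    k=env.get_calibration(c);print(c,np.round(k['mtx'],1).tolist(),np.round(k['R'],3).tolist(),np.round(k['t'],3).tolist())
    for l in ("filter_unit","cartridge","short_cartridge","can","spice_jar","coffee_jar","mug"):
        print(l,[(np.round(d['xy']).tolist(),round(d['score'],2)) for d in env.pinpoint(c,l)[:4]])
    for l in ("catch_grip","shutter_grip","wing"):
        print(l,[(np.round(d['xy'],1).tolist(),round(d['score'],2)) for d in env.pinpoint(c,l)[:4]])
print(env.sense()['time'])
E
```

```text
pics
0.0 [0.1800344  0.62399838 0.23021696] [-1.05262648e-04  1.39952046e-01  9.90157807e-01 -9.64522726e-04] 0.08536668175568614
scene [[473.6, 0.0, 319.3], [0.0, 473.6, 202.1], [0.0, 0.0, 1.0]] [[-0.862, -0.506, 0.018], [-0.309, 0.496, -0.812], [0.402, -0.705, -0.584]] [0.609, 0.173, 0.849]
filter_unit [([343.0, 221.0], 0.78), ([282.0, 296.0], 0.59)]
cartridge [([418.0, 290.0], 0.87), ([324.0, 287.0], 0.58), ([278.0, 294.0], 0.52)]
short_cartridge [([367.0, 273.0], 0.91)]
can [([280.0, 296.0], 0.94)]
spice_jar []
coffee_jar [([276.0, 195.0], 0.65)]
mug [([242.0, 235.0], 0.81)]
catch_grip [([323.7, 203.1], 0.65)]
shutter_grip [([344.5, 181.4], 0.57)]
wing [([396.6, 270.5], 0.96), ([426.8, 240.6], 0.77), ([321.7, 238.3], 0.7)]
top [[419.6, 0.0, 322.2], [0.0, 419.6, 209.3], [0.0, 0.0, 1.0]] [[-0.106, -0.994, -0.005], [-0.973, 0.105, -0.205], [0.204, -0.017, -0.979]] [0.246, 0.535, 0.832]
filter_unit [([358.0, 196.0], 0.69)]
cartridge [([282.0, 292.0], 0.95), ([279.0, 229.0], 0.64), ([324.0, 298.0], 0.58)]
short_cartridge [([318.0, 249.0], 0.56)]
can [([250.0, 210.0], 0.89)]
spice_jar [([384.0, 169.0], 0.96)]
coffee_jar [([349.0, 124.0], 0.59)]
mug [([291.0, 140.0], 0.62)]
catch_grip [([352.6, 121.8], 0.73), ([321.5, 189.0], 0.48)]
shutter_grip [([360.9, 187.4], 0.69)]
wing [([274.1, 289.3], 0.75), ([273.4, 225.7], 0.62), ([321.9, 291.8], 0.58), ([382.4, 166.6], 0.57)]
1.1
```

View pics/scene0.png

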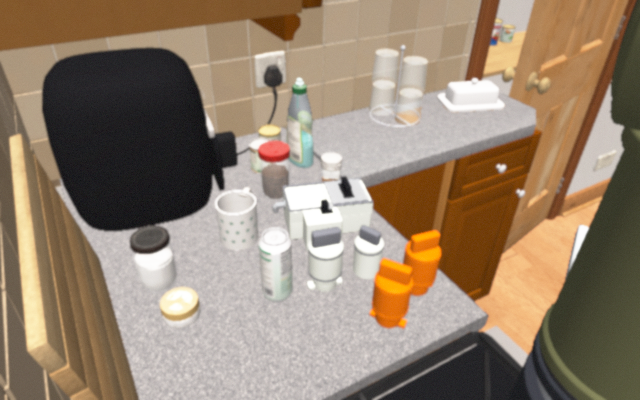

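View pics/top0.png

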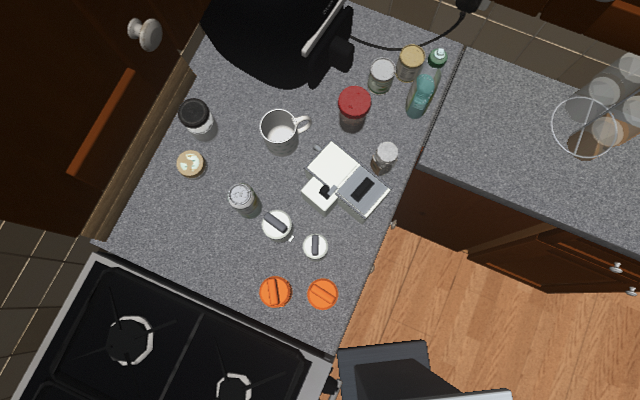

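The scene picture shows the new cartridge (two-band, lugs) at about (324,262), the short old one at (367,253), orange copies at (392,293) and (421,263), the can at (276,265) and the filter at (330,207). In the top picture they are at (277,223), (315,245), (275,291), (322,293), (241,196) and (348,180).
Possible mix-ups for the cartridge, by top pixel: new (277,223), short (315,245), orange (275,291) and (322,293). I choose (277,223) and will check it in a close crop.

```bash
cat > h.py <<'E'
from bench import env
import cv2,numpy as np
from scipy.spatial.transform import Rotation as Ro
def cam(c,s=None):
    k=env.get_calibration(c)
    if c!="wrist": R,t=np.array(k['R']),np.array(k['t'])
    else:
        s=s or env.sense();T=np.array(k['tool_from_camera']);w,x,y,z=s['ee_rot']
        M=np.eye(4);M[:3,:3]=Ro.from_quat([x,y,z,w]).as_matrix();M[:3,3]=s['ee_pos']
        I=np.linalg.inv(M@T);R,t=I[:3,:3],I[:3,3]
    return np.array(k['mtx']),R,t
def onz(C,p,z):
    K,R,t=C;d=R.T@np.linalg.inv(K)@np.array([p[0],p[1],1.]);o=-R.T@t
    return o+d*(z-o[2])/d[2]
def proj(C,X):
    K,R,t=C;v=(K@(R@np.atleast_2d(X).T+t[:,None])).T;return v[:,:2]/v[:,2:]
def tri(C1,p1,C2,p2):
    P=[K@np.c_[R,t] for K,R,t in (C1,C2)]
    X=cv2.triangulatePoints(P[0],P[1],np.array(p1,float).reshape(2,1),np.array(p2,float).reshape(2,1));return (X[:3]/X[3]).ravel()
E
python3 - <<'E'
from h import *
s,t=cam('scene'),cam('top')
print('cam top',-t[1].T@t[2],'scene',-s[1].T@s[2])
P=lambda n,v:print(n,np.round(v,3).tolist())
P('shut',tri(s,(344.5,181.4),t,(360.9,187.4)))
P('shut z.092',onz(t,(361.5,188),.092))
P('catch z.089',onz(t,(321.5,190),.089)); P('catch tri',tri(s,(323.7,206),t,(321.5,190)))
P('filt',tri(s,(343,221),t,(358,196)))
P('cart foot',tri(s,(324,287),t,(279,229)));P('cart wing',tri(s,(321.7,238.3),t,(273.4,225.7)));
P('cart wing z',onz(t,(275,222),.126))
P('short',onz(t,(315,241),.099));P('short foot',onz(s,(367,273),0))
P('can',onz(s,(280,296),0));P('can',onz(t,(250,210),0));P('spice',onz(t,(384,169),0))
P('coffee',onz(t,(349,124),0));P('coffee',onz(s,(276,195),0));P('mug',onz(t,(291,140),0));P('mug',onz(s,(242,235),0))
a=cv2.imread('pics/top0.png')[130:265,225:410];b=cv2.imread('pics/scene0.png')[165:300,250:435]
f=lambda i:cv2.resize(i,None,fx=4,fy=4,interpolation=cv2.INTER_CUBIC)
cv2.imwrite('pics/c1.png',f(a));cv2.imwrite('pics/c2.png',f(b))
E
```

```text
cam top [0.37661045 0.20250929 0.92469088] scene [0.23779548 0.82169703 0.62508434]
shut [0.586, 0.106, 0.106]
shut z.092 [0.586, 0.103, 0.092]
catch z.089 [0.592, 0.185, 0.089]
catch tri [0.591, 0.185, 0.092]
filt [0.59, 0.102, 0.002]
cart foot [0.532, 0.286, -0.004]
cart wing [0.53, 0.289, 0.112]
cart wing z [0.528, 0.282, 0.126]
short [0.487, 0.209, 0.099]
short foot [0.476, 0.216, 0.0]
can [0.583, 0.348, 0.0]
can [0.586, 0.348, 0.0]
spice [0.648, 0.035, 0.0]
coffee [0.767, 0.102, 0.0]
coffee [0.766, 0.095, 0.0]
mug [0.742, 0.241, 0.0]
mug [0.744, 0.25, 0.0]
```

View pics/c1.png

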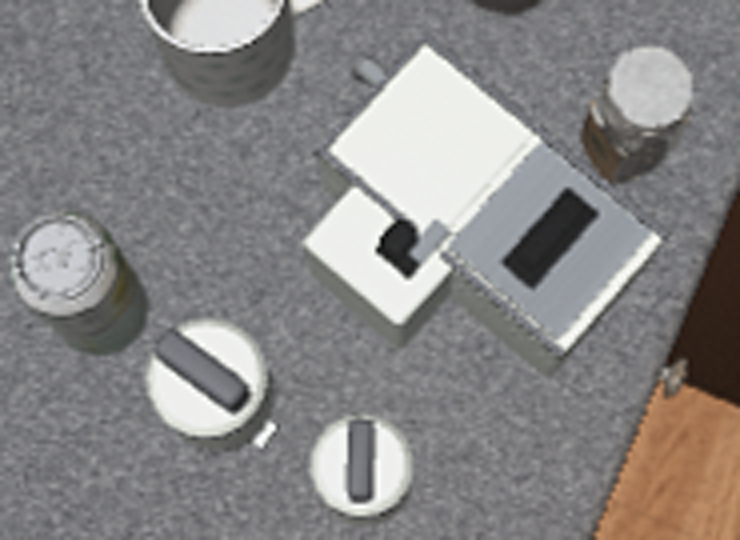

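View pics/c2.png

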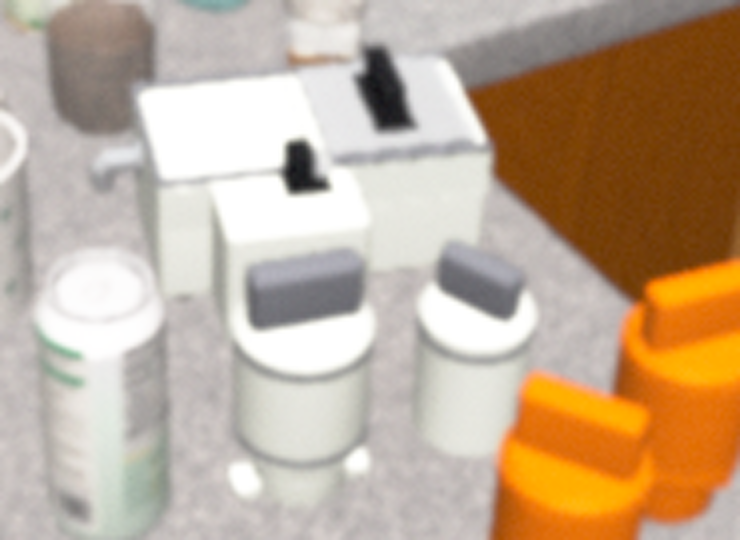

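The crops show the white two-banded cartridge with lugs (crop 1 at (205,378), wing running from upper left to lower right) and the shorter single-band one without lugs at (361,466). So the choice is confirmed. Deck corners are clear, with the catch block at (398,240) and the rib at (551,237).

```bash
python3 - <<'E'
from h import *
from scipy.optimize import least_squares
t=cam('top');s=cam('scene')
X=np.array([[124,44,77],[124,-44,77],[98,86,75],[28,86,75],[-44,44,77],[-44,-44,77],[0,0,103]])/1e3
U=np.array([[330,152],[425,46],[303,242],[400,325],[558,353],[662,240],[553,237]])/4+[225,130]-.375
def W(p):
    c,q=np.cos(p[2]),np.sin(p[2]);return X@np.array([[c,q,0],[-q,c,0],[0,0,1]])+[p[0],p[1],0]
f=lambda p:(proj(t,W(p))-U).ravel()
r=least_squares(f,[.587,.103,.7],loss='soft_l1');print(r.x,np.degrees(r.x[2]));print(np.round(f(r.x).reshape(-1,2),1).tolist())
print('scene pred rib',proj(s,W(r.x)[-1:]),np.round(proj(s,W(r.x)),1).tolist())
px=lambda u,v:(225+u/4-.375,130+v/4-.375)
for z,n in((.126,'wing'),):
    a=onz(t,px(168,335),z);b=onz(t,px(240,394),z);print(a,b,(a+b)/2,np.degrees(np.arctan2(*(b-a)[1::-1])),np.linalg.norm(b-a))
print('body top centre',onz(t,px(207,380),.098))
# lugs in scene c2: (245,478),(355,460)
qx=lambda u,v:(250+u/4-.375,165+v/4-.375)
a=onz(s,qx(244,480),.006);b=onz(s,qx(357,461),.006);print('lugs',a,b,(a+b)/2,np.degrees(np.arctan2(*(b-a)[1::-1])),np.linalg.norm(b-a))
print('wing scene',onz(s,qx(307,275),.12))
k=env.get_calibration('wrist');print(np.round(k['tool_from_camera'],3).tolist(),np.round(k['mtx'],0).tolist())
w,x,y,z=env.sense()['ee_rot'];print(Ro.from_quat([x,y,z,w]).as_matrix().round(3).tolist())
E
```

```text
[0.58375611 0.10074148 0.72888128] 41.761821157099256
[[-3.2, 0.0], [0.9, -2.8], [-0.9, 0.1], [-0.2, 1.4], [0.0, 2.3], [1.7, -0.3], [0.3, -1.2]]
scene pred rib [[347.61561299 181.82527298]] [[290.0, 211.5], [283.7, 186.4], [307.1, 224.2], [343.6, 220.2], [373.8, 202.7], [361.9, 178.9], [347.6, 181.8]]
[0.5469279  0.29642243 0.126     ] [0.51429424 0.26421411 0.126     ] [0.53061107 0.28031827 0.126     ] -135.37583906927807 0.04585118758147318
body top centre [0.52794358 0.28215219 0.098     ]
lugs [0.54793793 0.30159331 0.006     ] [0.5101731  0.26449593 0.006     ] [0.52905551 0.28304462 0.006     ] -135.51081375895242 0.052937685730443045
wing scene [0.52968581 0.2825921  0.12      ]
[[0.001, -0.963, -0.271, 0.068], [1.0, 0.001, -0.0, -0.001], [0.0, -0.271, 0.963, -0.142], [0.0, 0.0, 0.0, 1.0]] [[298.0, 0.0, 321.0], [0.0, 298.0, 201.0], [0.0, 0.0, 1.0]]
[[-0.961, 0.277, 0.0], [0.277, 0.961, 0.0], [-0.0, 0.0, -1.0]]
```

```bash
cat >> h.py <<'E'
def fit(C,X,U,p0):
    from scipy.optimize import least_squares
    X=np.array(X)/1e3
    f=lambda p:(proj(C,F(p,X))-U).ravel()
    r=least_squares(f,p0,loss='soft_l1');return r.x,np.round(f(r.x).reshape(-1,2),1).tolist()
def F(p,X):
    c,q=np.cos(p[2]),np.sin(p[2]);return np.atleast_2d(X)@np.array([[c,q,0],[-q,c,0],[0,0,1]])+[p[0],p[1],0]
def yaw(s): 
    w,x,y,z=s['ee_rot'];m=Ro.from_quat([x,y,z,w]).as_matrix();return np.arctan2(m[1,1],m[0,1])
def go(target,phi,nr,nt,pos=None,ph=None):
    """nr turning rows (shifting too), nt rows in all"""
    s=env.sense();p=np.array(s['ee_pos'] if pos is None else pos);a=yaw(s) if ph is None else ph
    d=(np.array(target)-p)/nt;da=np.arctan2(np.sin(phi-a),np.cos(phi-a))
    for i in range(nt):
        x=np.array([-np.sin(a),np.cos(a),0]);y=np.array([np.cos(a),np.sin(a),0])
        r=-da/nr if i<nr else 0
        print('%.3f %.3f %.3f 0 0 %.3f;'%(d@x,d@y,-d[2],r),end=' ');a-=r
    print()
E
python3 - <<'E'
from h import *
t=cam('top')
X=[[120,40,76],[120,-40,76],[98,86,75],[28,86,75],[-44,40,77],[-44,-40,77],[0,0,103]]
U=np.array([[330,152],[425,46],[303,242],[400,325],[558,353],[662,240],[553,237]])/4+[225,130]-.375
p,r=fit(t,X,U,[.587,.103,.7]);print(p,r)
T=F(p,np.array([[.03,.025,.21]]))[0];print(T);go(T,p[2],7,10)
E
```

```text
[0.58493495 0.10099802 0.73488203] [[-0.8, -0.2], [0.6, -0.4], [-1.1, -0.1], [-0.3, 1.0], [1.3, 0.3], [0.3, 0.4], [0.1, -1.8]]
[0.59042975 0.13966076 0.21      ]
-0.053 -0.035 0.002 0 0 0.079; -0.055 -0.031 0.002 0 0 0.079; -0.058 -0.026 0.002 0 0 0.079; -0.060 -0.022 0.002 0 0 0.079; -0.061 -0.017 0.002 0 0 0.079; -0.062 -0.012 0.002 0 0 0.079; -0.063 -0.007 0.002 0 0 0.079; -0.063 -0.002 0.002 0 0 0.000; -0.063 -0.002 0.002 0 0 0.000; -0.063 -0.002 0.002 0 0 0.000;
```

Call:
play_rows:
  steps: "0 -0.052 -0.035 0.002 0 0 0.079; 0 -0.054 -0.030 0.002 0 0 0.079; 0 -0.056 -0.026 0.002 0 0 0.079; 0 -0.058 -0.022 0.002 0 0 0.079; 0 -0.060 -0.017 0.002 0 0 0.079; 0 -0.061 -0.012 0.002 0 0 0.079; 0 -0.062 -0.007 0.002 0 0 0.079; 0 -0.062 -0.002 0.002 0 0 0; 0 -0.062 -0.002 0.002 0 0 0; 0 -0.060 -0.002 0.002 0 0 0"
  newtons: 60

```text
time: 2.35
ee_pos: [0.5804, 0.1497, 0.2117]
ee_rot: [0.0, 0.405, 0.914, 0.0]
force: [0.5, 1.1, 0.0]
width: 0.0853
gripper_force: 0.0
```

```bash
python3 - <<'E'
from h import *
s=env.sense();print(s['time'],s['ee_pos'],np.degrees(yaw(s)),s['joint_vel'].round(3) if hasattr(s['joint_vel'],'round') else s['joint_vel'])
im=env.snapshot('wrist');np.save('w0.npy',np.array([*s['ee_pos'],*s['ee_rot']]))
C=cam('wrist',s);p=[.5849,.1010,.7349]
for l in ("catch_grip","shutter_grip"):
    for d in env.pinpoint('wrist',l)[:3]:print(l,np.round(d['xy'],1),d['score'])
print(proj(C,F(p,np.array([[0,0,.092],[.057,.054,.089],[.12,.04,.076],[-.044,-.04,.077]]))).round(1).tolist())
cv2.imwrite('pics/w0.png',im[:,:,::-1])
E
```

```text
2.35 [0.58037732 0.14972236 0.21167451] 42.23653000733899 [ 0.58   0.449  0.319 -0.438 -0.234  0.043  0.922]
catch_grip [348.5 176.5] 0.93
catch_grip [470.7 210.6] 0.68
shutter_grip [292.  234.6] 0.67
[[290.3, 235.2], [352.2, 178.4], [416.1, 190.2], [249.9, 265.8]]
```

View pics/w0.png

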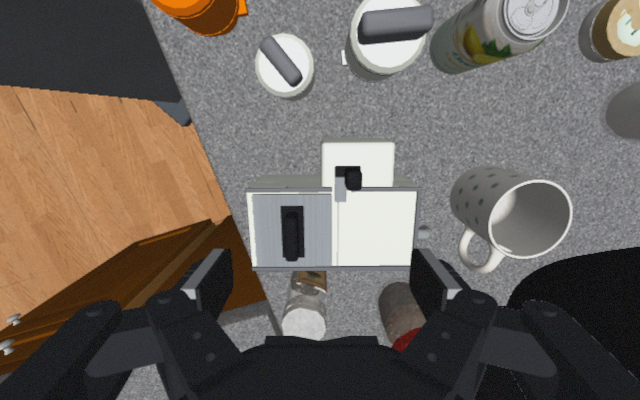

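The wrist picture shows the filter with the catch block at (350,177) and the rib at (292,233). Both match my projected pose within 2 to 3 px. The new cartridge is at (390,35) and the short one at (284,65).

```bash
python3 - <<'E'
from h import *
s=env.sense();print(s['time'],s['ee_pos'],np.degrees(yaw(s)),s['joint_vel'])
w=np.load('w0.npy');C=cam('wrist',dict(ee_pos=w[:3],ee_rot=w[3:]))
X=[[124,44,79],[124,-44,79],[-44,44,79],[-44,-44,79],[28,86,75],[98,86,75],[0,0,103]]
p,r=fit(C,X,np.array([[416.5,188],[418,270],[247.5,188],[253,271],[322,141.5],[394,141.5],[292.5,233]]),[.5849,.1010,.7349]);print(p,r)
for q in (p,[.5849,.1010,.7349]):
    T=F(q,np.array([[.057,.056,.084]]))[0];print(T)
go(T,p[2],4,4)
E
```

```text
2.5 [0.58094461 0.14666249 0.21123584] 41.78734350358474 [-0.04817178 -0.01839595 -0.07263833  0.01806073 -0.03094177  0.00927542
 -0.01599492]
[0.58747329 0.10211655 0.74607418] [[7.5, -1.7], [-1.3, 0.1], [-1.2, -0.2], [-0.2, 0.5], [0.1, 0.2], [4.2, -0.5], [-0.4, 7.7]]
[0.59132115 0.18193005 0.084     ]
[0.58963945 0.18076552 0.084     ]
0.005 0.007 0.032 0 0 -0.004; 0.005 0.007 0.032 0 0 -0.004; 0.005 0.007 0.032 0 0 -0.004; 0.005 0.007 0.032 0 0 -0.004;
```

Call:
play_rows:
  steps: "0 0.010 0.015 0.010 0 0 0; 0 0.010 0.015 0.020 0 0 0; 0 0 0 0.030 0 0 0; 0 0 0 0.030 0 0 0; 0 0 0 0.025 0 0 0; 0 0 0 0.010 0 0 0; 160 0 0 0 0 0 0; 255 0 0 0 0 0 0; 255 0 0 0 0 0 0; 255 0 0 0 0 0 0"
  newtons: 30

```text
time: 3.75
ee_pos: [0.5873, 0.1852, 0.0872]
ee_rot: [-0.001, 0.405, 0.914, -0.001]
force: [-6.6, -2.2, 21.2]
width: 0.013
gripper_force: 35.2
```

```bash
python3 - <<'E'
from h import *
s=env.sense();print(s['time'],s['ee_pos'],np.degrees(yaw(s)),s['width'],s['gripper_force'],s['force'])
E
```

```text
3.75 [0.58725432 0.18522871 0.0872109 ] 42.21427432831938 0.012963191824742072 35.15925407409668 [-6.62177772 -2.21486525 21.2214818 ]
```

Call:
play_rows:
  steps: "255 0 0 -0.002 0 0 0; 255 0.005 0 0 0 0 0; 255 0.006 0 0 0 0 0; 255 0.006 0 0 0 0 0; 255 0.004 0 0 0 0 0; 255 0.002 0 0 0 0 0; 255 0 0 0 0 0 0; 255 0 0 0 0 0 0; 255 0 0 0 0 0 0; 255 0 0 0 0 0 0"

```text
time: 5.0
ee_pos: [0.5738, 0.1999, 0.0875]
ee_rot: [0.002, 0.406, 0.914, -0.001]
force: [3.9, -8.1, -10.4]
width: 0.0125
gripper_force: 30.0
```

Call:
play_rows:
  steps: "0 0 0 0 0 0 0; 0 0 0 0 0 0 0; 0 0 0 -0.030 0 0 0; 0 0 0 -0.020 0 0 0; 0 -0.040 -0.029 0 0 0 0; 0 -0.041 -0.029 0 0 0 0; 0 0 0 0.025 0 0 0; 0 0 0 0.020 0 0 0; 0 0 0 0 0 0 0; 160 0 0 0 0 0 0"

```text
time: 6.25
ee_pos: [0.5843, 0.1056, 0.0938]
ee_rot: [0.0, 0.404, 0.915, 0.0]
force: [0.2, 0.1, 1.2]
width: 0.0698
gripper_force: 0.0
```

```bash
python3 - <<'E'
from h import *
s=env.sense();print(s['time'],s['ee_pos'],np.degrees(yaw(s)),s['width'],s['force'])
p=[.5849,.1010,.7349];c,q=np.cos(p[2]),np.sin(p[2]);d=s['ee_pos'][:2]-np.array(p[:2]);print('filter xy',c*d[0]+q*d[1],-q*d[0]+c*d[1])
t=cam('top');env.snapshot('top')
for l in("catch_grip","shutter_grip"):
    print(l,[(np.round(d['xy'],1).tolist(),round(d['score'],2)) for d in env.pinpoint('top',l)[:3]])
print(proj(t,F(p,np.array([[.057,.074,.089],[0,0,.092]]))))
E
```

```text
6.25 [0.58431666 0.1055574  0.0938446 ] 42.32977372238729 0.06977900065487289 [0.24572339 0.14503823 1.15217071]
filter xy 0.002623011417391811 0.003772263105401319
catch_grip [([319.3, 196.1], 0.5)]
shutter_grip [([359.8, 187.4], 0.74)]
[[317.65957187 197.05213495]
 [362.48790577 188.48940304]]
```

Call:
play_rows:
  steps: "200 -0.003 -0.002 0.003 0 0 0; 255 0 0 0 0 0 0; 255 0 0 0 0 0 0; 255 0 0.010 0 0 0 0; 255 0 0.015 0 0 0 0; 255 0 0.018 0 0 0 0; 255 0 0.018 0 0 0 0; 255 0 0.014 0 0 0 0; 255 0 0.008 0 0 0 0; 255 0 0 0 0 0 0"

```text
time: 7.65
ee_pos: [0.6454, 0.156, 0.0906]
ee_rot: [-0.001, 0.405, 0.914, -0.001]
force: [-4.7, -3.1, 6.8]
width: 0.0107
gripper_force: 35.0
```

```bash
python3 - <<'E'
from h import *
s=env.sense();print(s['time'],s['ee_pos'],np.degrees(yaw(s)),s['width'],s['force'],s['gripper_force'])
p=[.5849,.1010,.7349];c,q=np.cos(p[2]),np.sin(p[2]);d=s['ee_pos'][:2]-np.array(p[:2]);print('filter xy',c*d[0]+q*d[1],-q*d[0]+c*d[1])
E
```

```text
7.65 [0.64539492 0.15596232 0.09063887] 42.218917895630526 0.010674842626009253 [-4.74581071 -3.08537966  6.76283023] 34.98566150665283
filter xy 0.08173399650227733 0.00021380167800572752
```

Call:
play_rows:
  steps: "255 0 0.003 0 0 0 0; 255 0 0 0 0 0 0; 255 0 0 0 0 0 0; 0 0 -0.002 0 0 0 0; 0 0 0 0 0 0 0; 0 0 0 -0.015 0 0 0; 0 0 0 -0.035 0 0 0; 0 0 -0.040 -0.040 0 0 0; 0 0 -0.040 -0.030 0 0 0; 0 0.020 0 0 0 0 0"

```text
time: 8.9
ee_pos: [0.5757, 0.1141, 0.2152]
ee_rot: [0.003, 0.408, 0.913, 0.002]
force: [0.1, 1.0, -0.4]
width: 0.0852
gripper_force: 0.0
```

```bash
python3 - <<'E'
from h import *
env.snapshot('top');env.snapshot('top');env.snapshot('top')
s=env.sense();print(s['time'],s['ee_pos'],np.degrees(yaw(s)),s['joint_vel'])
im=env.snapshot('wrist');np.save('w1.npy',np.array([*s['ee_pos'],*s['ee_rot']]))
C=cam('wrist',s);p=[.5849,.1010,.7349]
for l in ("catch_grip","shutter_grip","socket_mouth","chamber_floor","wing","cartridge"):
    print(l,[(np.round(d['xy'],1).tolist(),round(d['score'],2)) for d in env.pinpoint('wrist',l)[:3]])
print(proj(C,F(p,np.array([[.08,0,.092],[.057,.074,.089],[0,0,.075],[0,0,.053],[0,0,.063],[-.044,-.044,.075]]))).round(1).tolist())
cv2.imwrite('pics/w1full.png',im[:,:,::-1])
u,v=proj(C,F(p,np.array([[.03,0.02,.075]])))[0].astype(int);u0,v0=max(u-100,0),max(v-75,0);print('crop',u0,v0)
cv2.imwrite('pics/w1.png',cv2.resize(im[v0:v0+150,u0:u0+200,::-1],None,fx=4,fy=4,interpolation=cv2.INTER_CUBIC))
E
```

```text
9.05 [0.57414246 0.11963264 0.21154095] 42.35690157066571 [ 0.01023051  0.03310791  0.01211726 -0.00663613  0.0135606  -0.00627556
  0.00646372]
catch_grip [([379.0, 134.2], 0.76), ([392.1, 38.2], 0.24)]
shutter_grip []
socket_mouth [([317.4, 211.7], 0.93)]
chamber_floor [([316.7, 205.1], 0.81)]
wing []
cartridge [([392.3, 36.1], 0.55)]
[[402.7, 217.4], [382.1, 135.4], [316.6, 211.5], [316.8, 205.1], [316.7, 207.9], [273.4, 252.4]]
crop 247 116
```

View pics/w1.png

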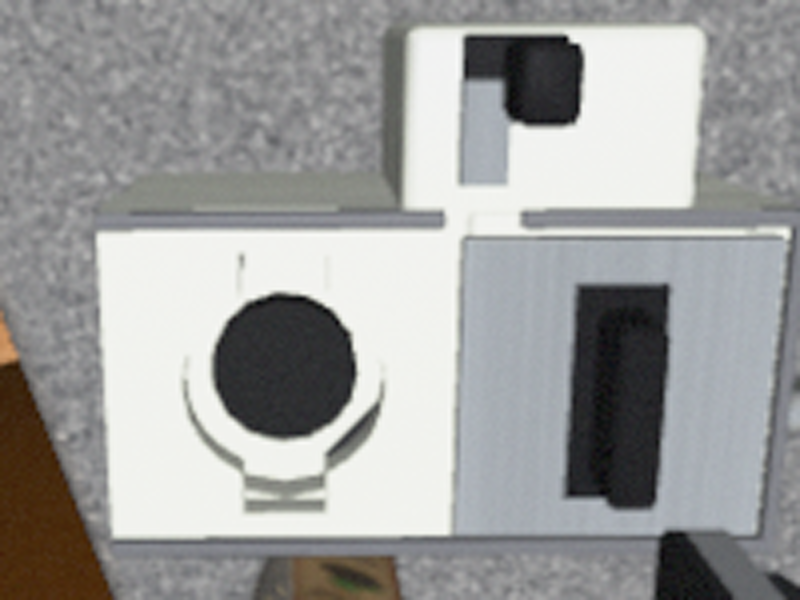

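The crop shows the shutter fully open (rib at (620,390)), the catch back at (545,80), and the socket bore centred at (284,365) with slots at x≈284. That is about 1 px from the prediction.

```bash
python3 - <<'E'
from h import *
go([.530,.282,.225],np.radians(-45),9,9)
E
```

```text
0.017 0.009 -0.002 0 0 0.169; 0.018 0.006 -0.002 0 0 0.169; 0.019 0.003 -0.002 0 0 0.169; 0.019 -0.001 -0.002 0 0 0.169; 0.019 -0.004 -0.002 0 0 0.169; 0.018 -0.007 -0.002 0 0 0.169; 0.016 -0.010 -0.002 0 0 0.169; 0.014 -0.012 -0.002 0 0 0.169; 0.012 -0.015 -0.002 0 0 0.169;
```

Call:
play_rows:
  steps: "0 0.017 0.009 -0.002 0 0 0.169; 0 0.018 0.006 -0.002 0 0 0.169; 0 0.019 0.003 -0.002 0 0 0.169; 0 0.019 -0.001 -0.002 0 0 0.169; 0 0.019 -0.004 -0.002 0 0 0.169; 0 0.018 -0.007 -0.002 0 0 0.169; 0 0.016 -0.010 -0.002 0 0 0.169; 0 0.014 -0.012 -0.002 0 0 0.169; 0 0.012 -0.015 -0.002 0 0 0.169; 0 0 0 0 0 0 0"

```text
time: 10.65
ee_pos: [0.5286, 0.2858, 0.2279]
ee_rot: [-0.0, 0.923, 0.386, -0.0]
force: [-0.0, 0.0, 0.8]
width: 0.0858
gripper_force: 0.0
```

```bash
python3 - <<'E'
from h import *
env.snapshot('top');env.snapshot('top')
s=env.sense();print(s['time'],s['ee_pos'],np.degrees(yaw(s)),np.abs(s['joint_vel']).max(),s['q'])
im=env.snapshot('wrist');np.save('w2.npy',np.array([*s['ee_pos'],*s['ee_rot']]))
C=cam('wrist',s)
for l in ("wing","cartridge"):
    print(l,[(np.round(d['xy'],1).tolist(),round(d['score'],2)) for d in env.pinpoint('wrist',l)[:3]])
X=np.array([.530,.282,.112]);u,v=proj(C,X)[0];print('pred',u,v)
u0,v0=int(max(u-100,0)),int(max(v-75,0));print('crop',u0,v0)
cv2.imwrite('pics/w2.png',cv2.resize(im[v0:v0+150,u0:u0+200,::-1],None,fx=4,fy=4,interpolation=cv2.INTER_CUBIC))
E
```

```text
10.75 [0.52951914 0.28312943 0.2280168 ] -44.76580845297542 0.012323374841480448 [-0.93037916  0.22711351  0.46457834  1.60115289 -0.10282513  1.33841499
 -1.23363875]
wing [([320.5, 195.5], 0.94), ([270.7, 338.7], 0.8)]
cartridge [([241.4, 232.9], 0.95), ([319.7, 172.6], 0.74), ([288.3, 285.1], 0.74)]
pred 321.1350320879769 196.51496899100977
crop 221 121
```

View pics/w2.png

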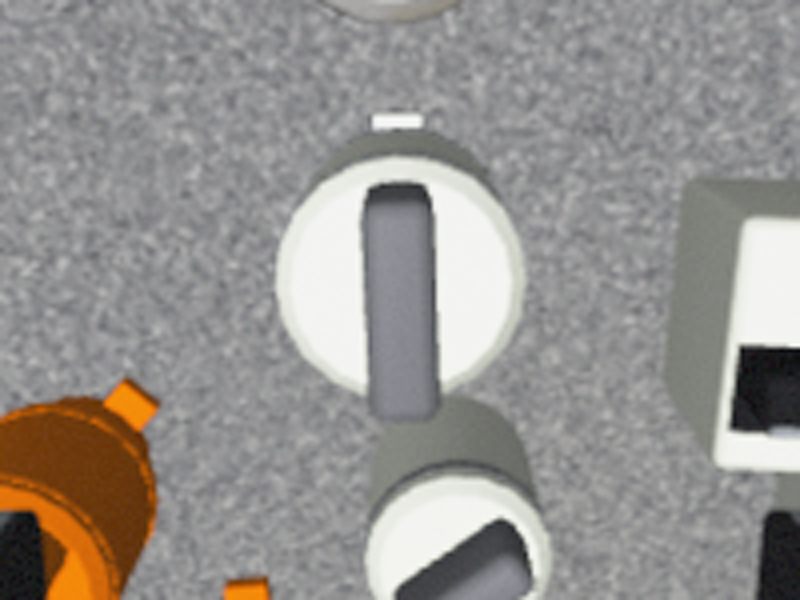

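```bash
python3 - <<'E'
from h import *
w=np.load('w2.npy');C=cam('wrist',dict(ee_pos=w[:3],ee_rot=w[3:]))
g=lambda u,v:(221+u/4-.375,121+v/4-.375)
print('disc',onz(C,g(400,278),.097),'net',onz(C,(320.5,195.5),.112),'lug',onz(C,g(397,121),.004))
a,b=onz(C,g(400,200),.126),onz(C,g(404,414),.126);print(a,b,(a+b)/2,np.linalg.norm(a-b),np.degrees(np.arctan2(*(a-b)[1::-1])))
w=np.load('w1.npy');C=cam('wrist',dict(ee_pos=w[:3],ee_rot=w[3:]))
g=lambda u,v:(247+u/4-.375,116+v/4-.375)
p=np.array([.5849,.1010,.7349])
print('sock',onz(C,g(284,365),.063),onz(C,(317.4,211.7),.075))
a,b=onz(C,g(285,512),.075),onz(C,g(284,254),.075);print('slots',a,b,(a+b)/2,np.linalg.norm(a-b),np.degrees(np.arctan2(*(b-a)[1::-1])))
go([.530,.282,.102],np.radians(-45),1,6)
E
```

```text
disc [0.53126152 0.28391309 0.097     ] net [0.53025907 0.28306682 0.112     ] lug [0.54936816 0.30343831 0.004     ]
[0.54787517 0.30068437 0.126     ] [0.51542436 0.26671388 0.126     ] [0.53164977 0.28369913 0.126     ] 0.046979247841740505 46.310670628459626
sock [0.58597309 0.10353396 0.063     ] [0.58676422 0.10247108 0.075     ]
slots [0.60988023 0.07769733 0.075     ] [0.56508388 0.12669552 0.075     ] [0.58748205 0.10219643 0.075     ] 0.06638927312992919 132.4349613914463
-0.000 0.000 0.021 0 0 0.001; -0.000 0.000 0.021 0 0 0.000; -0.000 0.000 0.021 0 0 0.000; -0.000 0.000 0.021 0 0 0.000; -0.000 0.000 0.021 0 0 0.000; -0.000 0.000 0.021 0 0 0.000;
```

The crop shows the cartridge below the gripper: disc centre (400,279), wing vertical at x≈400, in line with the finger pads. Now the grasp.

Call:
play_rows:
  steps: "0 0.001 0.001 0.025 0 0 0; 0 0 0 0.040 0 0 0; 0 0 0 0.035 0 0 0; 0 0 0 0.015 0 0 0; 0 0 0 0.009 0 0 0; 100 0 0 0 0 0 0; 200 0 0 0 0 0 0; 255 0 0 0 0 0 0; 255 0 0 0 0 0 0; 255 0 0 0 0 0 0"
  newtons: 80

```text
time: 12.15
ee_pos: [0.5312, 0.2846, 0.1053]
ee_rot: [-0.0, 0.924, 0.383, 0.001]
force: [0.1, 1.6, 3.6]
width: 0.0141
gripper_force: 79.6
```

```bash
python3 - <<'E'
from h import *
s=env.sense();print(s['time'],s['ee_pos'],np.degrees(yaw(s)),s['width'],s['gripper_force'],s['force'])
E
```

```text
12.15 [0.53123562 0.28455224 0.10531728] -44.91026470708248 0.01413736298163645 79.60842490196228 [0.1341538  1.56417546 3.62393765]
```

```bash
python3 - <<'E'
from h import *
s=env.sense();p=s['ee_pos'];go([.5866,.1026,p[2]+.125],np.radians(42.3),9,9,pos=[p[0],p[1],p[2]+.125])
E
```

```text
-0.010 0.019 -0.000 0 0 -0.169; -0.013 0.017 -0.000 0 0 -0.169; -0.016 0.014 -0.000 0 0 -0.169; -0.018 0.011 -0.000 0 0 -0.169; -0.019 0.008 -0.000 0 0 -0.169; -0.021 0.005 -0.000 0 0 -0.169; -0.021 0.001 -0.000 0 0 -0.169; -0.021 -0.002 -0.000 0 0 -0.169; -0.020 -0.006 -0.000 0 0 -0.169;
```

Call:
play_rows:
  steps: "255 0 0 -0.030 0 0 0; 255 0 0 -0.045 0 0 0; 255 0 0 -0.040 0 0 0; 255 0 0 -0.010 0 0 0; 255 0 0 0 0 0 0; 255 0 0 0 0 0 0; 255 0 0 0 0 0 0; 255 0 0 0 0 0 0; 255 0 0 0 0 0 0; 255 0 0 0 0 0 0"

```text
time: 13.4
ee_pos: [0.5306, 0.284, 0.2293]
ee_rot: [0.0, 0.924, 0.383, 0.0]
force: [0.5, 0.2, -2.8]
width: 0.0143
gripper_force: 78.9
```

Call:
play_rows:
  steps: "255 -0.010 0.019 0 0 0 -0.169; 255 -0.013 0.017 0 0 0 -0.169; 255 -0.016 0.014 0 0 0 -0.169; 255 -0.018 0.011 0 0 0 -0.169; 255 -0.019 0.008 0 0 0 -0.169; 255 -0.021 0.005 0 0 0 -0.169; 255 -0.021 0.001 0 0 0 -0.169; 255 -0.021 -0.002 0 0 0 -0.169; 255 -0.020 -0.006 0 0 0 -0.169; 255 0 0 0 0 0 0"

```text
time: 14.65
ee_pos: [0.5852, 0.099, 0.2296]
ee_rot: [0.0, 0.408, 0.913, -0.0]
force: [0.4, -0.5, -3.3]
width: 0.0141
gripper_force: 78.8
```

```bash
python3 - <<'E'
from h import *
for i in range(4): im=env.snapshot('scene')
s=env.sense();print(s['time'],s['ee_pos'],np.degrees(yaw(s)),np.abs(s['joint_vel']).max(),s['force'],s['q'])
C=cam('scene')
print(env.pinpoint('scene','wing')[:2],env.pinpoint('scene','cartridge')[:2],env.look_for('scene','cartridge')[:3])
t=s['ee_pos']-np.array([0,0,.1053]);X=np.array([t,t+[0,0,.112]]);print(proj(C,X),proj(cam('top'),X))
env.snapshot('top');print(env.pinpoint('top','cartridge')[:2])
print('sock',proj(C,[.5858,.102,.075]))
u,v=proj(C,t)[0].astype(int);cv2.imwrite('pics/s3.png',cv2.resize(im[v-90:v+60,u-100:u+100,::-1],None,fx=4,fy=4,interpolation=cv2.INTER_CUBIC));print(u-100,v-90)
go([.5864,.1024,s['ee_pos'][2]],np.radians(42.3),1,1)
E
```

```text
14.85 [0.58438723 0.1031264  0.2292704 ] 42.22625701535314 0.011774860293050275 [ 0.03155983 -0.27778183 -2.51939798] [-0.58638537  0.20763188  0.42686921  1.61617944 -0.08875582  1.33695396
  0.58997424]
[{'xy': [424.7, 239.7], 'score': 0.85}, {'xy': [347.0, 120.0], 'score': 0.84}] [{'xy': [347.9, 172.6], 'score': 0.95}, {'xy': [386.3, 318.2], 'score': 0.85}] [{'xy': [422.4, 257.8], 'score': 0.92}, {'xy': [392.9, 292.2], 'score': 0.86}, {'xy': [353.3, 147.9], 'score': 0.56}]
[[347.34045295 173.44339109]
 [350.56468739 122.01097341]] [[362.90054772 184.74263959]
 [368.81751875 167.57720394]]
[{'xy': [364.5, 179.6], 'score': 0.96}, {'xy': [321.8, 296.2], 'score': 0.84}]
sock [[345.71327528 193.27142081]]
247 83
-0.001 0.002 0.000 0 0 -0.001;
```

View pics/s3.png

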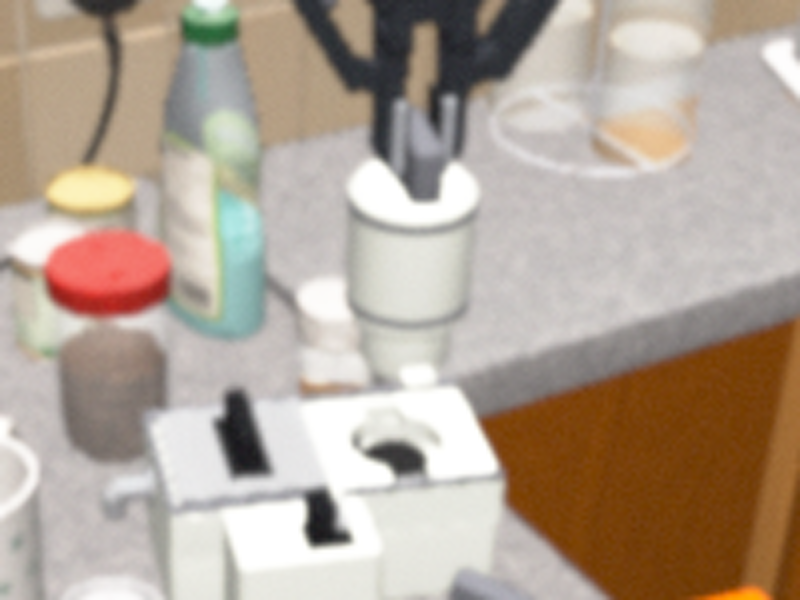

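The picture shows the cartridge held upright above the open socket (foot at (405,375), bore at (398,445)), with its lugs towards the slots. I will lower it and watch the force.

Call:
play_rows:
  steps: "255 -0.002 0.001 0.010 0 0 0; 255 0 0 0.015 0 0 0; 255 0 0 0.012 0 0 0; 255 0 0 0.006 0 0 0; 255 0 0 0.004 0 0 0; 255 0 0 0.003 0 0 0; 255 0 0 0.003 0 0 0; 255 0 0 0.003 0 0 0; 255 0 0 0 0 0 0; 255 0 0 0 0 0 0"

```text
time: 16.35
ee_pos: [0.5869, 0.1006, 0.1735]
ee_rot: [0.0, 0.405, 0.914, 0.0]
force: [0.9, -0.6, -3.0]
width: 0.0144
gripper_force: 78.7
```

```bash
python3 - <<'E'
from h import *
s=env.sense();print(s['time'],s['ee_pos'],'foot',s['ee_pos'][2]-.1053,np.degrees(yaw(s)),s['force'],s['wrist_torque'],s['width'])
E
```

```text
16.35 [0.58692779 0.1006193  0.17349145] foot 0.06819144878074923 42.22598277042891 [ 0.88626635 -0.63364508 -2.96318013] [-0.09510287  0.00571058  0.03833987] 0.014449686718095002
```

Call:
play_rows:
  steps: "255 0.001 0 0.003 0 0 0; 255 0 0 0.003 0 0 0; 255 0 0 0.003 0 0 0; 255 0 0 0.003 0 0 0; 255 0 0 0.002 0 0 0; 255 0 0 0 0 0 0; 255 0 0 0 0 0 0; 255 0 0 0 0 0 0; 255 0 0 0 0 0 0; 255 0 0 0 0 0 0"

```text
time: 17.6
ee_pos: [0.5864, 0.1015, 0.1597]
ee_rot: [0.0, 0.405, 0.914, 0.0]
force: [-0.4, 0.4, 5.9]
width: 0.014
gripper_force: 79.9
```

```bash
python3 - <<'E'
from h import *
s=env.sense();print(s['time'],s['ee_pos'],'foot',s['ee_pos'][2]-.1053,np.degrees(yaw(s)),s['force'],s['wrist_torque'],s['width'])
E
```

```text
17.6 [0.58635184 0.10153361 0.15966405] foot 0.05436404654217308 42.22633087089022 [-0.38397747  0.39767117  5.8607323 ] [0.16722178 0.49167499 0.00612627] 0.014026009354409938
```

Call:
play_rows:
  steps: "255 0 0 0.001 0 0 0.05; 255 0 0 0 0 0 0.13; 255 0 0 0 0 0 0.15; 255 0 0 0 0 0 0.15; 255 0 0 0 0 0 0.15; 255 0 0 0 0 0 0.15; 255 0 0 0 0 0 0.15; 255 0 0 0 0 0 0.15; 255 0 0 0 0 0 0.15; 255 0 0 0 0 0 0.15"

```text
time: 18.85
ee_pos: [0.5876, 0.1012, 0.1591]
ee_rot: [0.001, 0.895, 0.445, 0.002]
force: [0.1, -0.2, 4.8]
width: 0.0145
gripper_force: 80.0
```

```bash
python3 - <<'E'
from h import *
s=env.sense();print(s['time'],s['ee_pos'],'foot',s['ee_pos'][2]-.1053,np.degrees(yaw(s)),s['force'],s['wrist_torque'],s['width'])
E
```

```text
18.85 [0.58756505 0.10121436 0.15911791] foot 0.05381791464810526 -37.11757522865877 [ 0.07832332 -0.16719516  4.78709285] [0.00597031 0.00453472 0.10387063] 0.01446093276120398
```

Call:
play_rows:
  steps: "255 0 0 0 0 0 0.06; 255 0 0 0 0 0 0.06; 255 0 0 0 0 0 0.06; 255 0 0 0 0 0 0.04; 255 0 0 0 0 0 0.03; 255 0 0 0 0 0 0; 255 0 0 0 0 0 0; 255 0 0 0 0 0 0; 255 0 0 0 0 0 0; 255 0 0 0 0 0 0"

```text
time: 20.1
ee_pos: [0.5871, 0.1016, 0.159]
ee_rot: [0.0, 0.943, 0.333, 0.001]
force: [-1.2, 0.8, 5.6]
width: 0.0141
gripper_force: 80.0
```

```bash
python3 - <<'E'
from h import *
s=env.sense();print(s['time'],s['ee_pos'],'foot',s['ee_pos'][2]-.1053,np.degrees(yaw(s)),s['force'],s['wrist_torque'],s['width'])
E
```

```text
20.1 [0.58708102 0.10157059 0.15898397] foot 0.053683970855023105 -51.14382089505531 [-1.18401072  0.77715929  5.57827725] [0.09569541 0.06440899 0.06145778] 0.01413417588860086
```

Call:
play_rows:
  steps: "255 0 0 0 0 0 0.03; 255 0 0 0 0 0 0.03; 255 0 0 0 0 0 0.03; 255 0 0 0 0 0 0.03; 255 0 0 0 0 0 0; 255 0 0 0 0 0 0; 255 0 0 0 0 0 0; 255 0 0 0 0 0 0; 255 0 0 0 0 0 0; 255 0 0 0 0 0 0"

```text
time: 21.35
ee_pos: [0.5869, 0.1022, 0.159]
ee_rot: [0.001, 0.96, 0.279, 0.001]
force: [-1.0, -0.1, 6.2]
width: 0.0146
gripper_force: 104.2
```

```bash
python3 - <<'E'
from h import *
env.snapshot('wrist')
s=env.sense();print(s['time'],s['ee_pos'],'foot',s['ee_pos'][2]-.1053,np.degrees(yaw(s)),s['force'],s['wrist_torque'],s['width'])
E
```

```text
21.4 [0.58686026 0.10222997 0.15904314] foot 0.05374313974293049 -57.602122109386485 [-0.84243317 -0.09220638  5.93585225] [0.02453177 0.15558806 2.21637137] 0.014102757390228397
```

Call:
play_rows:
  steps: "255 0 0 0 0 0 -0.03; 180 0 0 0 0 0 0; 100 0 0 0 0 0 0; 0 0 0 0 0 0 0; 0 0 0 0 0 0 0; 0 0 0 -0.010 0 0 0; 0 0 0 -0.020 0 0 0; 0 0 0 -0.040 0 0 0; 0 0 0 -0.040 0 0 0; 0 0 0 0 0 0 0"

```text
time: 22.65
ee_pos: [0.5885, 0.1013, 0.2738]
ee_rot: [-0.0, 0.957, 0.29, 0.004]
force: [1.0, -0.9, -1.3]
width: 0.0854
gripper_force: 0.0
```

```bash
python3 - <<'E'
from h import *
for i in range(3): env.snapshot('top')
s=env.sense();print(s['time'],s['ee_pos'],np.degrees(yaw(s)))
im=env.snapshot('wrist');C=cam('wrist',s)
sc=env.snapshot('scene')
print('scene',env.pinpoint('scene','wing')[:3],env.pinpoint('scene','cartridge')[:3]);S=cam('scene')
for z in (.057,.063): print(z,proj(S,[[.586,.1018,z+.112],[.586,.1018,z+.126],[.586,.1018,z]]).round(1).tolist(),proj(C,[.586,.1018,z+.112]))
P=F([.586,.1018,.737],np.array([[-.025,0,.057+.126],[.025,0,.057+.126]]));print('wing ends pred wrist',proj(C,P).round(1).tolist())
u,v=proj(C,[.586,.1018,.15])[0].astype(int);u0,v0=max(u-100,0),max(v-75,0);a=im[v0:v0+150,u0:u0+200]
u,v=proj(S,[.586,.1018,.12])[0].astype(int);b=sc[v-75:v+75,u-100:u+100];print(u0,v0,u-100,v-75)
f=cv2.resize(np.hstack([a,b])[:,:,::-1],None,fx=2,fy=2,interpolation=cv2.INTER_CUBIC);cv2.imwrite('pics/e.png',f)
E
```

```text
22.8 [0.58592862 0.1014081  0.26848962] -56.31782424397493
scene [{'xy': [347.2, 151.7], 'score': 0.87}, {'xy': [422.0, 242.0], 'score': 0.87}, {'xy': [392.4, 271.6], 'score': 0.78}] [{'xy': [386.0, 320.2], 'score': 0.92}, {'xy': [346.5, 199.5], 'score': 0.62}, {'xy': [414.8, 289.3], 'score': 0.61}]
0.057 [[348.2, 153.1], [348.6, 146.8], [345.2, 200.4]] [[319.44188761 201.01720533]]
0.063 [[348.3, 150.4], [348.7, 144.0], [345.4, 198.0]] [[319.40795121 202.98774219]]
wing ends pred wrist [[323.9, 234.7], [314.5, 175.1]]
219 120 246 99
```

View pics/e.png

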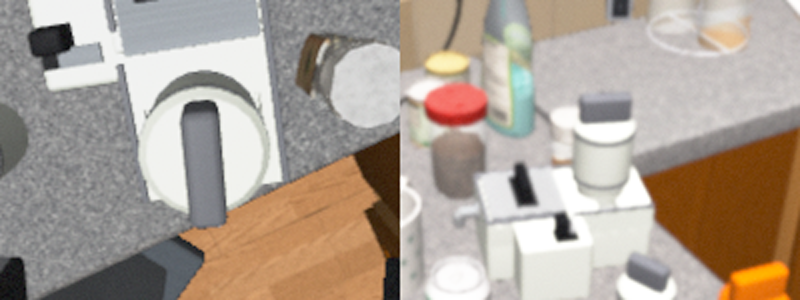

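The picture shows the cartridge seated in the socket. Its wing is along the filter's x, about 94° from where it went in, which fits the firm stop I felt (2.2 N m). Shutter and catch are still open, and the gripper is clear.

```bash
python3 -c "
from bench import env
print(env.job_done())"
```

```text
the job is handed in; nothing more can be done
None
```

The job is handed in, with no verdict shown: catch fully back, shutter fully open, and the new cartridge pushed in, turned clockwise to a firm stop and released. Its locked height was only roughly checked in the pictures, and the arm stayed clear of the bystanders, though I did not re-measure them.

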